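# Reset the bench power unit through its recessed well

### The arm

A 6-joint arm with a two-finger parallel gripper is mounted at the origin on a cart in front of the work surface, level with it; the furniture and walls round the work are solid. World frame = base frame: x ahead of the robot, y to its left, z up, the work surface at z = 0. Lengths are in m, angles in degrees, forces in N, time in s.
With the tool pointing down it reaches from about 0.3 to 0.75 m from the base axis. Payload 8.5 kg.
Tool frame: the origin (TCP) lies at the very end of the fingers, on their centre line; the grasp point (between the pads) lies 19 mm behind it; z points along the fingers, y is the line along which they close (so a half turn about z gives the same grasp; the last joint's range is limited). The gripper opens to 85 mm and grips with 20 to 120 N. Pads are 22 mm wide; open, the fingers measure 114 mm over their backs; the gripper's body (76 mm by 85 mm) begins 54 mm behind the grasp point. The pads swing forward as they close: fully open they stand 13 mm farther back than shut.
Start: joints at [50.804, 21.807, 74.336, -0, 83.858, -12.336], TCP at [0.248, 0.491, 0.231] pointing down, gripper open.
Joint ranges: [-178.18, 178.18], [-50.72, 133.34], [12.68, 142.11], [-81.47, 261.47], [9.98, 163.14], [-165.26, 165.26]. Speed limits (degrees/s): [136.94, 136.94, 180, 180, 180, 180].

### API

Orientations are given as a 3x3 rotation matrix whose columns are the frame's x, y, z axes.
In Python, from rig import env, optics, spotter gives the robot as it stands.
- The arm moves only by the shell command python3 -m crank 'ROWS' [FORCE]. ROWS is JSON, one flat list of numbers, 5 for each row, row after row: the finger opening in cm, from 0 to 8.54, then the shift along the tool's x, y, z in cm, then the turn about the tool's z in rad. A call has exactly 8 rows; each row shifts and turns the commanded pose from where the row before left it, along the tool's axes as they then stand; what a row does not reach is not made up. A row lasts 1/12 s, in which the tool goes at most 41.7 mm and 7.16 degrees, less where a joint would pass 70% of its speed; a pose out of reach is approached as far as the arm can. A call is refused whole if a number of a shift passes 4.17 or a number of a turn 0.125, either way. A call with a gripper value outside its range is refused whole. The fingers move at their own pace and stop on an object; FORCE is the grip in N (left out, the last holds). Time passes only in rows, so rows that do not move let the fingers close, or fill a call up. It gives the time, the measured TCP pose, the force, the opening and the grip force at its end, in the units of the state.
- env.observe(): the state, without advancing time (a new reading comes with each control period).
- optics.get_image(name): name is "scene" or "top"; returns a dict with "color" (420x560x3 uint8, red, green, blue), "intrinsics" (3x3 intrinsics, pixels), "distortion" ([k1, k2, p1, p2, k3] as OpenCV has them; the pictures are not rectified), "pose" (4x4, takes a point from camera to world coordinates). Camera axes: x right, y up, looking along -z (the intrinsics and any distortion apply to the point x, -y, -z); pixel columns grow to the right and rows downward; lengths in m; the calibration is good to about 2 mm. A picture is of the moment at which its call begins. There is no depth.
- env.close_job(): hands the job in; it is judged then, once.
Trained networks look in a picture, given as the dict that the camera call returned (one of the last four; its "shot" number tells which), for a name from the list of things; names that differ only in an ending like _2 or _b are one class to them, and where a whole thing is asked for, a point or a joint stands for the part that bears it (a point fixed in the world has none). Each returns a list of dicts, best first, with "score" (0 to 1); they miss things now and then, are a little off and sometimes report something else, mostly with a low value. They report only what shows in the picture. A call takes as long as a camera call.
- spotter.look_for(picture, query): "at" ([column, row] as shares, 0 to 1, of the picture: columns of its width, rows of its height, amid what is visible of it).
The state is a dict: "time_s": time; "q": joint angles; "qvel": joint speeds; "joint_efforts": joint torques, N m; "position": TCP position; "tool_rot": TCP orientation; "ft_force": force on the tool from outside, world axes, zero at the start; "wrist_torque": the same for the moment, N m; "grip_width": finger opening in m; "gripper_force": force on a finger pad.
Only numpy, scipy, OpenCV 4.12 (cv2) and the standard library are available. Lean on these libraries where they do the work, as an engineer would, in place of code of your own. Each camera call takes 0.05 s, during which the arm holds its last target. There are 200 camera calls.

### The job

The longer bench power unit has tripped: push the sliding cover on its top (it has a finger pocket) along the track, away from you, until the rectangular well beneath is completely open, reach down into the well and press the sunken reset key fully down, holding it there for a good second. Then let the key come up and push the cover back home along its track so that it lies over the well as before. Only touch and push: lift or carry nothing, leave the key in the round well of the shorter unit unpressed, and do not disturb the loose parts lying around.

Things in the scene. Friction and masses are not known exactly. Their poses are not given: they have to be found in the camera images.
- power_unit: The longer grey unit, fixed, 110 (x) x 185 (y) mm, 46 mm high to its flat top, the floor of the cover's track. Origin: centre of its underside; y along its length and the track, pointing away from the robot within 0.35 rad, front panel at -y, z up. Rails 8 mm high along y, inner faces at x = +-44 mm; at each end of the track a stop 5 mm high, 8 mm thick, inner face at y = +-83 mm.
- well_mouth (a point): Centre of the mouth of the rectangular well in the power unit's top, 46 mm above the worktop, at x = 0, y = -39 mm in the unit's frame. The well is 48 mm (unit's x) by 40 mm (unit's y), with plain upright walls; the key's top lies 20 mm below the mouth.
- reset_key (a joint): Reset key, white, 38 x 30 mm, at the bottom of the rectangular well. 0 = up (top 26 mm above the worktop), 0.006 m = fully down. Springy: 1.8 N starts it, 5.4 N holds it fully down; it comes up by itself.
- cover: Loose grey slab 84 x 84 x 24 mm, about 150 g, resting between the rails on the unit's top; slides along the unit's y with under 2 N. Origin: centre of its underside; z up. In its top is a blind finger pocket 48 mm (x) by 40 mm (y), 18 mm deep, centred. Starts over the well near y = -39 mm in the unit's frame, by the -y stop; at the +y stop it is at y = +41 mm.
- trip_unit: The shorter grey unit, fixed, 110 mm wide (x), 100 mm long (y), 46 mm high, with an open round well 46 mm across in the middle of its top. Origin: centre of its underside. Not to be operated.
- trip_key (a joint): White round key 34 mm across, 20 mm down in the round well of the shorter unit. 0 = up, 0.006 m = pressed. Must stay up.
- relay: Bystander: small dark blue block 12x28x17 mm, loose. Origin: centre of its underside.
- terminal_block: Bystander: small green screw terminal block 11x41x14 mm, loose. Origin: centre of its underside.
- heatsink: Bystander: finned aluminium heatsink 40x40x20 mm, loose. Origin: centre of its underside.
- transformer: Bystander: small transformer with yellow winding 33x58x34 mm, loose. Origin: centre of its underside.
- battery_9v: Bystander: block battery standing on end, 17x26x48 mm, loose. Origin: centre of its underside.

How it is judged:
By the outcome, as a careful person would: the job done as asked, in the order asked, and still so for the second after the job is handed in, with the robot touching nothing.
It also fails if it takes over 56 s, if anything falls off the work surface, if the arm or the gripper's body presses on something with over 40 N, if the wrist force passes 120 N, or if a joint passes its speed limit or range.

## Working session

There is one attempt and no reset: what is moved stays moved. The work goes in short steps, Python scripts to look and compute and a shell command to move; the robot and the scene stay as the last step left them, time stands still between calls to the robot, and variables do not carry over. Pictures are saved under pics/ and viewed, at most 10 in all, crops included, and the job is handed in when it is done.

```bash
ls; mkdir -p pics
cat > h.py <<'E'
import numpy as np, cv2
from rig import env, optics, spotter
def ray(im,uv):
    K=np.array(im["intrinsics"]);d=np.array(im["distortion"]);P=np.array(im["pose"])
    p=cv2.undistortPoints(np.array(uv,float).reshape(-1,1,2),K,d).reshape(-1,2)
    D=np.c_[p[:,0],-p[:,1],-np.ones(len(p))]@P[:3,:3].T
    return P[:3,3],D
def onz(im,uv,z):
    o,D=ray(im,uv); return o+D*((z-o[2])/D[:,2])[:,None]
def proj(im,X):
    K=np.array(im["intrinsics"]);d=np.array(im["distortion"]);P=np.array(im["pose"])
    c=(np.array(X,float)-P[:3,3])@P[:3,:3]; c=c*[1,-1,-1]
    return cv2.projectPoints(c,np.zeros(3),np.zeros(3),K,d)[0].reshape(-1,2)
def save(im,n,crop=None,s=1):
    c=im["color"][:,:,::-1]
    if crop: c=c[crop[1]:crop[3],crop[0]:crop[2]]
    cv2.imwrite("pics/"+n,cv2.resize(c,None,fx=s,fy=s,interpolation=cv2.INTER_CUBIC))
E
python3 - <<'E'
from h import *
for n in("top","scene"):
    im=optics.get_image(n); save(im,n+"1.png")
    print(n,np.array(im["pose"])[:3].round(3).tolist())
    for q,z in(("power_unit",.046),("cover",.07),("trip_unit",.046),("relay",.015),("terminal_block",.014),("heatsink",.02),("transformer",.03),("battery_9v",.048)):
        r=spotter.look_for(im,q)[:2]
        for k in r:
            uv=np.array(k["at"])*[560,420]; print(q,round(k["score"],2),uv.round(),onz(im,uv,z)[0].round(3))
s=env.observe();print(s["position"],np.round(s["tool_rot"],3).tolist(),s["time_s"],s["ft_force"])
E
```

```text
pics
top [[-0.024, 0.984, -0.179, 0.362], [-1.0, -0.022, 0.011, 0.109], [0.007, 0.179, 0.984, 0.901]]
power_unit 0.65 [224. 179.] [0.59  0.21  0.046]
cover 0.97 [224. 210.] [0.519 0.207 0.07 ]
trip_unit 0.89 [323. 199.] [ 0.541 -0.     0.046]
trip_unit 0.16 [320. 159.] [0.632 0.    0.046]
relay 0.23 [225. 179.] [0.599 0.212 0.015]
terminal_block 0.55 [304. 236.] [0.467 0.04  0.014]
heatsink 0.64 [213. 256.] [0.427 0.239 0.02 ]
transformer 0.87 [321. 155.] [ 0.646 -0.003  0.03 ]
battery_9v 0.49 [333. 243.] [ 0.447 -0.018  0.048]
scene [[-0.727, 0.279, -0.628, -0.093], [-0.687, -0.31, 0.658, 0.746], [-0.011, 0.909, 0.417, 0.459]]
power_unit 0.75 [231. 243.] [0.511 0.26  0.046]
cover 0.96 [247. 227.] [0.497 0.233 0.07 ]
trip_unit 0.65 [315. 203.] [0.514 0.045 0.046]
trip_unit 0.36 [300. 259.] [0.391 0.22  0.046]
relay 0.54 [302. 258.] [0.429 0.176 0.015]
terminal_block 0.6 [333. 226.] [0.468 0.047 0.014]
heatsink 0.93 [274. 280.] [0.407 0.262 0.02 ]
transformer 0.76 [280. 190.] [0.638 0.014 0.03 ]
transformer 0.62 [358. 213.] [ 0.445 -0.002  0.03 ]
battery_9v 0.59 [361. 213.] [0.42  0.023 0.048]
[0.24847982 0.49064972 0.23132147] [[-0.892, 0.452, 0.0], [0.452, 0.892, -0.0], [-0.0, -0.0, -1.0]] 0.9 [-0.23932737  0.69242673 -0.17666953]
```

Run:
```python
import cv2
a=cv2.imread("pics/top1.png")[120:280,150:370]; cv2.imwrite("pics/top1c.png",cv2.resize(a,None,fx=3.6,fy=3.6,interpolation=cv2.INTER_CUBIC))
```

```text
(no output)
```

View pics/top1c.png

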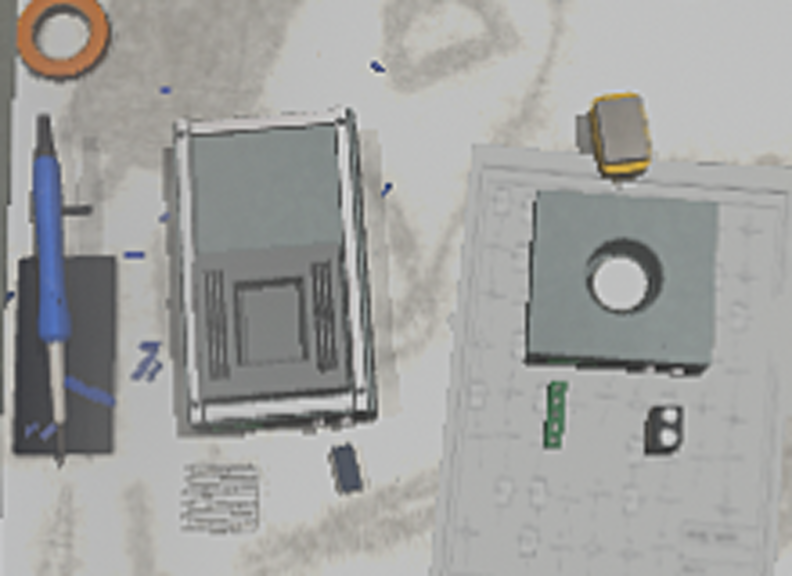

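View pics/scene1.png

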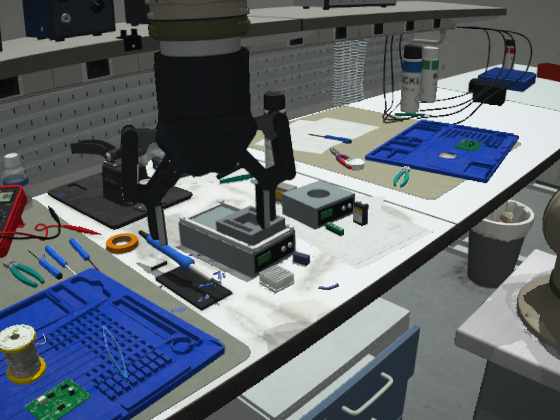

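The top crop shows the long unit at crop x 175–375, y 110–430 with its pocket at about (270,320). The relay (345,468) and heatsink (220,495) are in front of it. The trip unit is on the right, with the terminal block and battery in front of it and the transformer behind. I'll fit the unit pose now.

```bash
cat > fit.py <<'E'
from h import *
from scipy.optimize import least_squares
def T(p,X):
    x,y,a=p; X=np.array(X,float); ey=np.array([np.cos(a),np.sin(a)]); ex=np.array([np.sin(a),-np.cos(a)])
    return np.c_[np.array([x,y])+X[:,:1]*ex+X[:,1:2]*ey,X[:,2]]
E
python3 - <<'E'
from fit import *
im=optics.get_image("top")
crop=np.array([[175,122],[352,110],[375,415],[190,425]])/3.6+[150,120]
X=np.array([[-55,92.5,54],[55,92.5,54],[55,-92.5,54],[-55,-92.5,54]])/1000
f=lambda p:(proj(im,T(p,X))-crop).ravel()
r=least_squares(f,[.56,.21,0]);print("unit",r.x,f(r.x).round(1))
pc=np.array([[235,282],[300,278],[306,358],[240,365]])/3.6+[150,120]
Y=np.array([[-24,20,70],[24,20,70],[24,-20,70],[-24,-20,70]])/1000
g=lambda p:(proj(im,T(p,Y))-pc).ravel()
c=least_squares(g,[.52,.21,0]);print("cover",c.x,g(c.x).round(1))
d=c.x[:2]-r.x[:2];a=r.x[2];print("cover in unit",d@[np.sin(a),-np.cos(a)],d@[np.cos(a),np.sin(a)])
s=6;x0,y0=185,140;I=cv2.resize(im["color"][y0:250,x0:270,::-1],None,fx=s,fy=s,interpolation=cv2.INTER_CUBIC)
def draw(p,X,col):
    q=((proj(im,T(p,X))-[x0,y0]+.5)*s).astype(int); cv2.polylines(I,[q],True,col,1)
draw(r.x,X,(0,0,255)); draw(c.x,Y,(0,255,0))
draw(r.x,np.array([[-44,83,46],[44,83,46],[44,-83,46],[-44,-83,46]])/1000,(255,0,0))
draw(c.x,np.array([[-42,42,70],[42,42,70],[42,-42,70],[-42,-42,70]])/1000,(0,255,255))
cv2.imwrite("pics/fit.png",cv2.resize(I,None,fx=.9,fy=.9))
E
```

```text
unit [0.55645135 0.20592131 0.05489713] [-0.5  0.1  0.9 -0.4  0.4 -0.5 -0.8  0.7]
cover [0.51996375 0.20544436 0.05985547] [-2.3  2.2  2.7  1.5  2.3 -1.8 -2.6 -1.9]
cover in unit -0.0015258270245878782 -0.03645880980100913
```

View pics/fit.png

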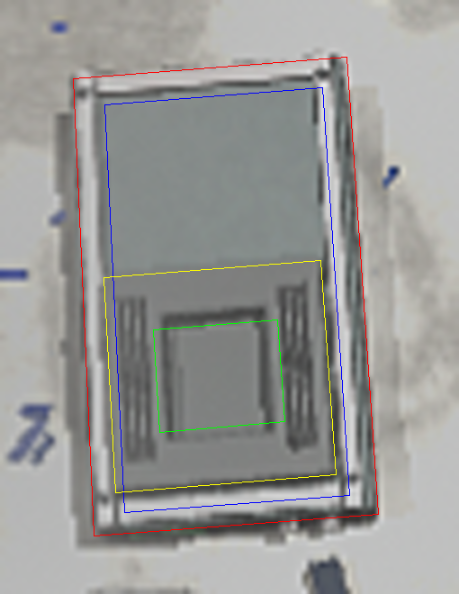

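The overlay is a few mm off at the near and right edges, because I included side walls in the corners. I'll take a sharper look with a gentler interpolation.

Run:
```python
from fit import *
ims=np.mean([optics.get_image("top")["color"].astype(float) for _ in range(4)],0).astype(np.uint8)
I=cv2.resize(ims[145:245,192:262,::-1],None,fx=6,fy=6,interpolation=cv2.INTER_LANCZOS4)
for k in range(0,100,10): cv2.putText(I,str(145+k),(0,k*6+4),0,.3,(0,0,255)); cv2.line(I,(20,k*6),(24,k*6),(0,0,255),1)
for k in range(0,70,10): cv2.putText(I,str(192+k),(k*6,8),0,.3,(0,0,255)); cv2.line(I,(k*6,8),(k*6,12),(0,0,255),1)
cv2.imwrite("pics/z.png",I)
```

```text
(no output)
```

View pics/z.png

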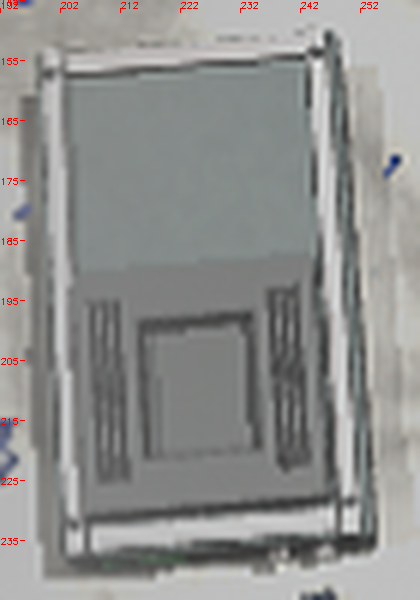

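Run:
```python
from fit import *
im=optics.get_image("top")
S=lambda v:np.array(v,float)/6+[192,145]-.5
X=np.array([[-55,92.5,54],[55,92.5,54],[55,-92.5,54],[-55,-92.5,54],[-44,83,51],[44,83,51],[44,-83,51],[-44,-83,51]])/1000
U=S([[42,55],[328,38],[360,540],[63,553],[65,72],[308,53],[337,500],[86,520]])
f=lambda p:(proj(im,T(p,X))-U).ravel()
r=least_squares(f,[.56,.21,0],loss='soft_l1');print("unit",r.x,f(r.x).round(1))
pc=S([[137,322],[253,313],[262,448],[147,460]])
Y=np.array([[-24,20,70],[24,20,70],[24,-20,70],[-24,-20,70]])/1000
g=lambda p:(proj(im,T(p,Y))-pc).ravel()
c=least_squares(g,[.52,.21,0]);print("cover",c.x,g(c.x).round(1))
a=r.x[2];d=c.x[:2]-r.x[:2];print("cover in unit",d@[np.sin(a),-np.cos(a)],d@[np.cos(a),np.sin(a)])
print("well",T(r.x,[[0,-.039,.046]]))
s=env.observe();R=np.array(s["tool_rot"]);p=np.array(s["position"])
print("yaw tool x",np.degrees(np.arctan2(R[1,0],R[0,0])))
```

```text
unit [0.55999308 0.20869    0.05107953] [-1.4 -1.3  1.4 -2.2  1.5 -1.3 -1.6  0.4  0.2  0.1  0.   0.3 -0.1  1.5
 -0.1  1.2]
cover [0.52061269 0.20601751 0.06495173] [-1.7  2.2  2.   1.7  1.9 -1.9 -2.2 -1.9]
cover in unit 0.0006583457832567793 -0.03946547579725777
well [[0.52104394 0.20669876 0.046     ]]
yaw tool x 153.13829389197866
```

The pocket reads about 42 × 50 mm with its long side along the track, which is turned from what was stated. Its centre is at (0.521, 0.206), and closed fingers (about 29 × 22 mm) fit either way. Next I move over it with the fingers closing.

```bash
python3 -m crank '[0,-2,-0.7,0,0, 0,-3,-1.1,0,0, 0,-3,-1.1,0,0, 0,-3,-1.1,0,0, 0,-3,-1.1,0,0, 0,-3,-1.1,0,0, 0,-3,-1.1,0,0, 0,-2,-0.7,0,0]' 40
python3 -m crank '[0,-3,-1.1,0,0, 0,-3,-1.1,0,0, 0,-3,-1.1,0,0, 0,0,0,0,-0.11, 0,0,0,0,-0.11, 0,0,0,0,-0.11, 0,0,0,0,-0.11, 0,0,0,0,-0.08]'
cat > st.py <<'E'
from fit import *
import sys
s=env.observe();R=np.array(s["tool_rot"]);p=np.array(s["position"])
U=[.5600,.2087,.0511];a=U[2];ey=np.array([np.cos(a),np.sin(a),0]);ex=np.array([np.sin(a),-np.cos(a),0])
d=p-[U[0],U[1],0]
print("t",s["time_s"],"unit xyz mm",(np.array([d@ex,d@ey,p[2]])*1000).round(1),"toolx vs -uy deg",np.degrees(np.arcsin(np.cross(-ey,R[:,0])[2])).round(2),"F",np.round(s["ft_force"],1),"w",s["grip_width"])
if len(sys.argv)>1:
    t=[float(v)/1000 for v in sys.argv[1:4]]
    w=np.array([U[0],U[1],0])+ex*t[0]+ey*t[1]+[0,0,t[2]]
    print("tool shift cm to target",((w-p)@R*100).round(2))
E
python3 st.py 0.5 -39.5 100
```

```text
time_s: 1.87
position: [0.4102, 0.3179, 0.2314]
tool_rot: [[-0.891, 0.453, 0.0], [0.453, 0.891, -0.0], [-0.001, -0.0, -1.0]]
ft_force: [0.0, 0.9, 0.9]
grip_width: 0.0001
gripper_force: 0.0
time_s: 2.53
position: [0.4741, 0.2497, 0.2313]
tool_rot: [[-0.998, -0.057, 0.0], [-0.057, 0.998, 0.0], [-0.0, 0.0, -1.0]]
ft_force: [-0.1, 0.2, 0.1]
grip_width: 0.0002
gripper_force: 0.0
t 2.5333 unit xyz mm [-45.3 -83.7 231.3] toolx vs -uy deg 0.31 F [-0.1  0.2  0.1] w 0.0001912842216133321
tool shift cm to target [-4.4  -4.61 13.13]
```

```bash
python3 -m crank '[0,-1.1,-1.15,2,0, 0,-1.1,-1.15,2,0, 0,-1.1,-1.15,2.5,0, 0,-1.1,-1.16,2.5,0, 0,0,0,2.5,0, 0,0,0,1.2,0, 0,0,0,0,0, 0,0,0,0,0]' 
python3 st.py 0.5 -39.5 60
python3 - <<'E'
from h import *
im=optics.get_image("top");save(im,"a.png",(180,130,280,260),4)
im=optics.get_image("scene");save(im,"b.png",(140,120,380,320),2.5)
a=cv2.imread("pics/a.png");b=cv2.imread("pics/b.png")
cv2.imwrite("pics/ab.png",np.hstack([cv2.resize(a,(320,416)),cv2.resize(b,(480,400)) if 0 else cv2.copyMakeBorder(cv2.resize(b,(480,400)),0,16,0,0,0)]))
E
```

```text
time_s: 3.2
position: [0.5203, 0.206, 0.1043]
tool_rot: [[-0.999, -0.051, -0.001], [-0.051, 0.999, -0.0], [0.001, -0.0, -1.0]]
ft_force: [-0.6, -0.0, 0.1]
grip_width: 0.0002
gripper_force: 0.0
t 3.2 unit xyz mm [  0.7 -39.8 104.3] toolx vs -uy deg 0.01 F [-0.6 -0.   0.1] w 0.00023465839450870904
tool shift cm to target [-0.03  0.02  4.43]
```

View pics/ab.png

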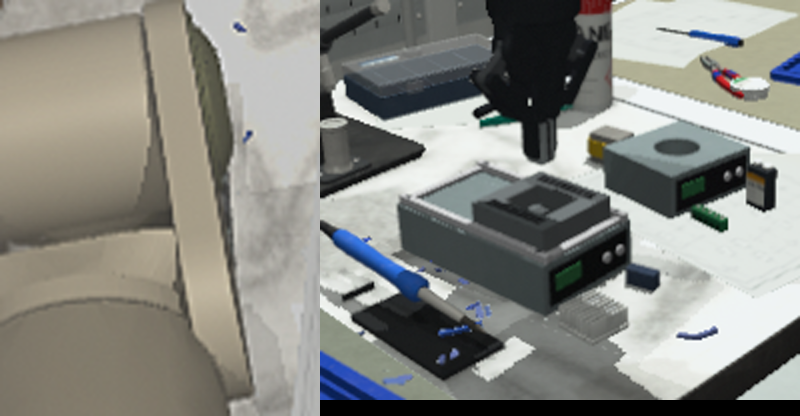

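The scene view (right panel) shows the closed fingers at (540,150), above the pocket at (540,205). I descend in small steps and watch the force.

```bash
python3 -m crank '[0,0,0,0.8,0, 0,0,0,0.8,0, 0,0,0,0.8,0, 0,0,0,0.6,0, 0,0,0,0.4,0, 0,0,0,0.3,0, 0,0,0,0,0, 0,0,0,0,0]' 
python3 st.py 0.5 -39.5 58
```

```text
time_s: 3.97
position: [0.5204, 0.206, 0.0673]
tool_rot: [[-0.999, -0.051, -0.0], [-0.051, 0.999, 0.0], [0.0, 0.0, -1.0]]
ft_force: [0.2, 0.2, -1.0]
grip_width: 0.0
gripper_force: 0.0
t 3.9667 unit xyz mm [  0.7 -39.7  67.3] toolx vs -uy deg 0.0 F [ 0.2  0.2 -1. ] w 4.308720736748651e-05
tool shift cm to target [-0.02  0.02  0.93]
```

```bash
python3 -m crank '[0,0,0,0.3,0, 0,0,0,0.3,0, 0,0,0,0.3,0, 0,0,0,0,0, 0,-0.3,0,0,0, 0,-0.3,0,0,0, 0,-0.3,0,0,0, 0,0,0,0,0]' 
python3 st.py 0.5 38 58
```

```text
time_s: 4.63
position: [0.5301, 0.2065, 0.0585]
tool_rot: [[-0.999, -0.051, 0.001], [-0.051, 0.999, 0.0], [-0.001, 0.0, -1.0]]
ft_force: [-0.2, 1.1, 0.3]
grip_width: 0.0002
gripper_force: 0.0
t 4.6333 unit xyz mm [  0.7 -30.   58.5] toolx vs -uy deg -0.0 F [-0.2  1.1  0.3] w 0.00018886769950081248
tool shift cm to target [-6.8   0.02  0.05]
```

```bash
python3 -m crank '[0,-0.4,0,0,0, 0,-0.6,0,0,0, 0,-0.8,0,0,0, 0,-0.8,0,0,0, 0,-0.8,0,0,0, 0,-0.8,0,0,0, 0,-0.8,0,0,0, 0,-0.5,0,0,0]';python3 -m crank '[0,-0.5,0,0,0, 0,-0.5,0,0,0, 0,-0.4,0,0,0, 0,-0.3,0,0,0, 0,-0.2,0,0,0, 0,-0.1,0,0,0, 0,0,0,0,0, 0,0,0,0,0]' 
python3 st.py 0.5 48 58
```

```text
time_s: 5.3
position: [0.5854, 0.2093, 0.0583]
tool_rot: [[-0.999, -0.051, 0.001], [-0.051, 0.999, 0.0], [-0.001, 0.0, -1.0]]
ft_force: [-1.8, -0.3, 0.9]
grip_width: 0.0
gripper_force: 0.8
time_s: 5.97
position: [0.6042, 0.2103, 0.0583]
tool_rot: [[-0.999, -0.051, 0.0], [-0.051, 0.999, 0.0], [-0.0, 0.0, -1.0]]
ft_force: [1.1, -0.0, -0.4]
grip_width: 0.0002
gripper_force: 0.0
t 5.9667 unit xyz mm [ 0.7 44.3 58.3] toolx vs -uy deg 0.01 F [ 1.1 -0.  -0.4] w 0.00015665397837654266
tool shift cm to target [-0.37  0.02  0.03]
```

```bash
python3 -m crank '[0,-0.1,0,0,0, 0,-0.1,0,0,0, 0,-0.1,0,0,0, 0,-0.1,0,0,0, 0,-0.1,0,0,0, 0,0,0,0,0, 0,0,0,0,0, 0,0,0,0,0]';
python3 st.py 0.5 38 58
python3 -m crank '[0,0.4,0,0,0, 0,0.4,0,0,0, 0,0.2,0,0,0, 0,0,0,-1,0, 0,0,0,-1.5,0, 0,0,0,-1.5,0, 0,0,0,-1,0, 0,0,0,0,0]'
python3 st.py 0.5 -39 100
python3 - <<'E'
from h import *
save(optics.get_image("scene"),"c.png",(160,150,360,300),4)
E
```

```text
time_s: 6.63
position: [0.6093, 0.2105, 0.0583]
tool_rot: [[-0.999, -0.051, 0.0], [-0.051, 0.999, 0.0], [-0.0, -0.0, -1.0]]
ft_force: [0.5, -0.7, 0.1]
grip_width: -0.0
gripper_force: 0.0
t 6.6333 unit xyz mm [ 0.7 49.4 58.3] toolx vs -uy deg 0.0 F [ 0.5 -0.7  0.1] w -6.939584566499784e-06
tool shift cm to target [1.14 0.02 0.03]
time_s: 7.3
position: [0.6003, 0.2102, 0.1112]
tool_rot: [[-0.999, -0.051, 0.005], [-0.051, 0.999, 0.001], [-0.005, 0.0, -1.0]]
ft_force: [-0.5, -0.2, 0.2]
grip_width: 0.0005
gripper_force: 0.0
t 7.3 unit xyz mm [  0.5  40.3 111.2] toolx vs -uy deg 0.01 F [-0.5 -0.2  0.2] w 0.0005087468786494474
tool shift cm to target [7.93 0.   1.09]
```

View pics/c.png

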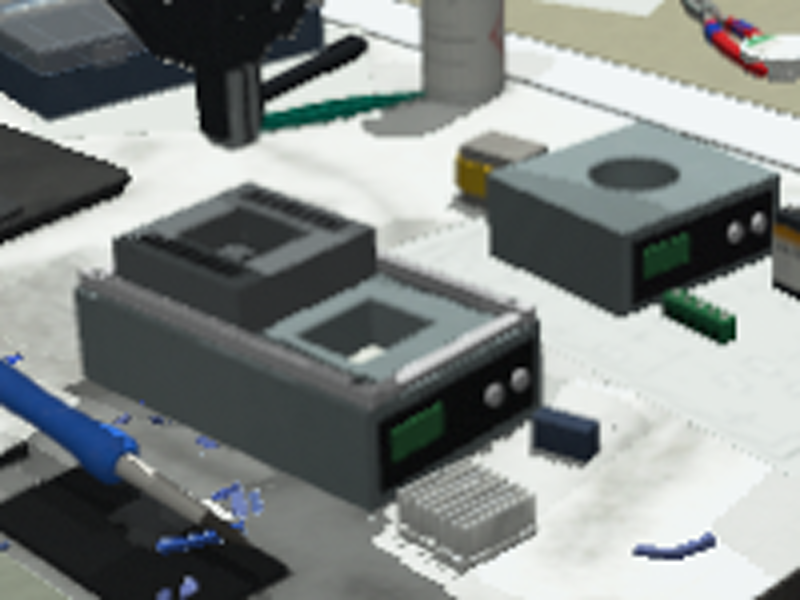

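The cover is now far back and the well mouth at (368,325) is fully open, with the white key visible at the bottom. I'll check the well position with the scene camera.

Run:
```python
from fit import *
im=optics.get_image("scene")
q=np.array([[300,327],[368,298],[435,320],[372,353]])/4+[160,150]-.5
W=onz(im,q,.046);U=[.56,.2087,.0511];a=U[2];d=W[:,:2]-U[:2]
print((np.c_[d@[np.sin(a),-np.cos(a)],d@[np.cos(a),np.sin(a)]]*1000).round(1))
```

```text
[[-18.8 -19.7]
 [ 20.1 -22.6]
 [ 23.1 -60.3]
 [-16.3 -60.6]]
```

```bash
python3 -m crank '[0,1,0,0,0, 0,1.5,0,0,0, 0,1.5,0,0,0, 0,1.5,0,0,0, 0,1.5,0,0,0, 0,0.9,0,0.5,0, 0,0,0,0.5,0, 0,0,0,0,0]';
python3 st.py 0.5 -39 55
```

```text
time_s: 8.07
position: [0.5197, 0.2059, 0.0969]
tool_rot: [[-0.999, -0.051, -0.002], [-0.051, 0.999, -0.0], [0.003, -0.0, -1.0]]
ft_force: [0.2, 0.6, 0.9]
grip_width: -0.0001
gripper_force: 0.0
t 8.0667 unit xyz mm [  0.7 -40.4  96.9] toolx vs -uy deg 0.01 F [0.2 0.6 0.9] w -0.0001488220051067813
tool shift cm to target [-0.15  0.03  4.19]
```

```bash
python3 -m crank '[0,0,0,1,0, 0,0,0,1,0, 0,0,0,1,0, 0,0,0,1,0, 0,0,0,0.5,0, 0,0,0,0.5,0, 0,0,0,0,0, 0,0,0,0,0]';
python3 st.py 0.5 -39.5 30
python3 -m crank '[0,0,0,0.4,0, 0,0,0,0.4,0, 0,0,0,0.4,0, 0,0,0,0.3,0, 0,0,0,0,0, 0,0,0,0,0, 0,0,0,0,0, 0,0,0,0,0]';
python3 st.py 0.5 -39.5 19.5
```

```text
time_s: 8.73
position: [0.5204, 0.206, 0.0482]
tool_rot: [[-0.999, -0.051, -0.0], [-0.051, 0.999, -0.0], [0.0, -0.0, -1.0]]
ft_force: [-0.1, 0.3, -0.9]
grip_width: -0.0002
gripper_force: 0.0
t 8.7333 unit xyz mm [  0.7 -39.7  48.2] toolx vs -uy deg 0.0 F [-0.1  0.3 -0.9] w -0.00022625377945103986
tool shift cm to target [-0.02  0.02  1.82]
time_s: 9.4
position: [0.5204, 0.206, 0.0335]
tool_rot: [[-0.999, -0.051, 0.0], [-0.051, 0.999, 0.0], [-0.0, 0.0, -1.0]]
ft_force: [0.3, -0.1, -0.5]
grip_width: 0.0004
gripper_force: 0.0
t 9.4 unit xyz mm [  0.7 -39.7  33.5] toolx vs -uy deg 0.01 F [ 0.3 -0.1 -0.5] w 0.0003510754193268524
tool shift cm to target [-0.02  0.02  1.4 ]
```

Down to the key and press to just past its stop.

```bash
python3 -m crank '[0,0,0,0.3,0, 0,0,0,0.3,0, 0,0,0,0.2,0, 0,0,0,0.2,0, 0,0,0,0.1,0, 0,0,0,0.1,0, 0,0,0,0.1,0, 0,0,0,0,0]';
python3 st.py 0.5 -39.5 19.5
```

```text
time_s: 10.07
position: [0.5203, 0.206, 0.0204]
tool_rot: [[-0.999, -0.051, 0.0], [-0.051, 0.999, -0.0], [-0.0, -0.0, -1.0]]
ft_force: [-2.1, -0.5, 5.0]
grip_width: 0.0004
gripper_force: 2.5
t 10.0667 unit xyz mm [  0.7 -39.8  20.4] toolx vs -uy deg 0.01 F [-2.1 -0.5  5. ] w 0.00040238511531527914
tool shift cm to target [-0.03  0.02  0.09]
```

```bash
python3 -m crank '[0,0,0,0.05,0, 0,0,0,0.05,0, 0,0,0,0.05,0, 0,0,0,0,0, 0,0,0,0,0, 0,0,0,0,0, 0,0,0,0,0, 0,0,0,0,0]';
python3 st.py 0.5 -39.5 19.5
```

```text
time_s: 10.73
position: [0.5203, 0.206, 0.0199]
tool_rot: [[-0.999, -0.051, 0.001], [-0.051, 0.999, 0.0], [-0.001, -0.0, -1.0]]
ft_force: [-4.4, -0.9, 14.1]
grip_width: -0.0001
gripper_force: 7.0
t 10.7333 unit xyz mm [  0.7 -39.8  19.9] toolx vs -uy deg 0.01 F [-4.4 -0.9 14.1] w -0.00011126805007819001
tool shift cm to target [-0.03  0.02  0.04]
```

The key is at its bottom stop, with 14 N where 5.4 N holds it down. I hold about 1.9 s more, then go up.

```bash
python3 -m crank '[0,0,0,0.03,0, 0,0,0,0,0, 0,0,0,0,0, 0,0,0,0,0, 0,0,0,0,0, 0,0,0,0,0, 0,0,0,0,0, 0,0,0,0,0]';python3 -m crank '[0,0,0,0,0, 0,0,0,0,0, 0,0,0,0,0, 0,0,0,0,0, 0,0,0,0,0, 0,0,0,0,0, 0,0,0,0,0, 0,0,0,0,0]'
python3 -m crank '[0,0,0,0,0, 0,0,0,0,0, 0,0,0,0,0, 0,0,0,0,0, 0,0,0,0,0, 0,0,0,0,0, 0,0,0,-0.3,0, 0,0,0,-0.6,0]'
python3 -m crank '[0,0,0,-1,0, 0,0,0,-1,0, 0,0,0,-1.5,0, 0,0,0,-1.5,0, 0,0,0,-1.5,0, 0,0,0,-1,0, 0,0,0,0,0, 0,0,0,0,0]'
python3 st.py 0.5 39 100
```

```text
time_s: 11.4
position: [0.5203, 0.206, 0.0199]
tool_rot: [[-0.999, -0.051, 0.001], [-0.051, 0.999, -0.0], [-0.001, -0.0, -1.0]]
ft_force: [-5.1, -1.5, 17.2]
grip_width: 0.0
gripper_force: 8.3
time_s: 12.07
position: [0.5203, 0.206, 0.0199]
tool_rot: [[-0.999, -0.051, 0.001], [-0.051, 0.999, 0.0], [-0.001, -0.0, -1.0]]
ft_force: [-4.9, -2.3, 16.7]
grip_width: -0.0001
gripper_force: 8.3
time_s: 12.73
position: [0.5202, 0.206, 0.0275]
tool_rot: [[-0.999, -0.051, -0.0], [-0.051, 0.999, -0.0], [0.0, 0.0, -1.0]]
ft_force: [1.2, -0.4, 0.5]
grip_width: -0.0001
gripper_force: 0.0
time_s: 13.4
position: [0.5203, 0.206, 0.1028]
tool_rot: [[-0.999, -0.051, 0.001], [-0.051, 0.999, 0.0], [-0.001, 0.0, -1.0]]
ft_force: [0.5, -1.4, -0.2]
grip_width: 0.0001
gripper_force: 0.0
t 13.4 unit xyz mm [  0.7 -39.8 102.8] toolx vs -uy deg 0.01 F [ 0.5 -1.4 -0.2] w 9.483485910254519e-05
tool shift cm to target [-7.88  0.02  0.28]
```

```bash
python3 -m crank '[0,-1,0,0,0, 0,-1.5,0,0,0, 0,-1.5,0,0,0, 0,-1.5,0,0,0, 0,-1.4,0,0,0, 0,-1,0,0,0, 0,0,0,0,0, 0,0,0,0,0]'
python3 -m crank '[0,0,0,0.8,0, 0,0,0,0.8,0, 0,0,0,0.8,0, 0,0,0,0.6,0, 0,0,0,0.5,0, 0,0,0,0.4,0, 0,0,0,0.4,0, 0,0,0,0,0]'
python3 st.py 0.5 -50 58
```

```text
time_s: 14.07
position: [0.5987, 0.2099, 0.1012]
tool_rot: [[-0.999, -0.051, -0.002], [-0.051, 0.999, -0.0], [0.002, -0.0, -1.0]]
ft_force: [-0.4, -0.2, -0.1]
grip_width: -0.0002
gripper_force: 0.0
time_s: 14.73
position: [0.5988, 0.21, 0.0587]
tool_rot: [[-0.999, -0.051, -0.001], [-0.051, 0.999, -0.0], [0.001, -0.0, -1.0]]
ft_force: [0.3, -0.4, 0.3]
grip_width: -0.0001
gripper_force: 0.0
t 14.7333 unit xyz mm [ 0.7 38.9 58.7] toolx vs -uy deg 0.01 F [ 0.3 -0.4  0.3] w -0.00013582687389688357
tool shift cm to target [8.89 0.02 0.08]
```

```bash
python3 -m crank '[0,0.4,0,0,0, 0,0.4,0,0,0, 0,0.6,0,0,0, 0,0.8,0,0,0, 0,0.8,0,0,0, 0,0.8,0,0,0, 0,0.8,0,0,0, 0,0.8,0,0,0]'
python3 -m crank '[0,0.8,0,0,0, 0,0.7,0,0,0, 0,0.6,0,0,0, 0,0.4,0,0,0, 0,0.3,0,0,0, 0,0.2,0,0,0, 0,0.1,0,0,0, 0,0,0,0,0]'
python3 st.py 0.5 -50 58
```

```text
time_s: 15.4
position: [0.5445, 0.2072, 0.0598]
tool_rot: [[-0.999, -0.051, 0.001], [-0.051, 0.999, 0.0], [-0.001, 0.0, -1.0]]
ft_force: [2.1, 0.1, 0.9]
grip_width: 0.0001
gripper_force: 0.8
time_s: 16.07
position: [0.5141, 0.2057, 0.0594]
tool_rot: [[-0.999, -0.051, -0.0], [-0.051, 0.999, -0.0], [0.0, -0.0, -1.0]]
ft_force: [0.6, -0.1, 0.5]
grip_width: -0.0001
gripper_force: 0.3
t 16.0667 unit xyz mm [  0.7 -46.   59.4] toolx vs -uy deg 0.01 F [ 0.6 -0.1  0.5] w -5.947818135200728e-05
tool shift cm to target [0.4  0.02 0.14]
```

Now creep to the stop, watching force.

```bash
python3 -m crank '[0,0.1,0,0,0, 0,0.1,0,0,0, 0,0.1,0,0,0, 0,0.05,0,0,0, 0,0.05,0,0,0, 0,0,0,0,0, 0,0,0,0,0, 0,0,0,0,0]'
python3 st.py 0.5 -50 58
```

```text
time_s: 16.73
position: [0.5101, 0.2055, 0.0594]
tool_rot: [[-0.999, -0.051, -0.001], [-0.051, 0.999, -0.0], [0.001, -0.0, -1.0]]
ft_force: [-0.2, 0.2, 0.6]
grip_width: 0.0003
gripper_force: 0.0
t 16.7333 unit xyz mm [  0.7 -50.   59.4] toolx vs -uy deg 0.01 F [-0.2  0.2  0.6] w 0.00029922231577548776
tool shift cm to target [-0.    0.02  0.14]
```

```bash
python3 -m crank '[0,0.05,0,0,0, 0,0.05,0,0,0, 0,0.05,0,0,0, 0,0,0,0,0, 0,0,0,0,0, 0,0,0,0,0, 0,0,0,0,0, 0,0,0,0,0]' | grep -E "pos|ft"
python3 -m crank '[0,0.05,0,0,0, 0,0.05,0,0,0, 0,0,0,0,0, 0,0,0,0,0, 0,0,0,0,0, 0,0,0,0,0, 0,0,0,0,0, 0,0,0,0,0]'| grep -E "pos|ft"
```

```text
position: [0.5088, 0.2054, 0.0595]
ft_force: [0.0, -0.1, 0.1]
position: [0.5078, 0.2053, 0.0595]
ft_force: [0.2, 0.1, 0.4]
```

Run:
```python
from h import *
save(optics.get_image("scene"),"d.png",(160,150,360,300),4)
```

```text
(no output)
```

View pics/d.png

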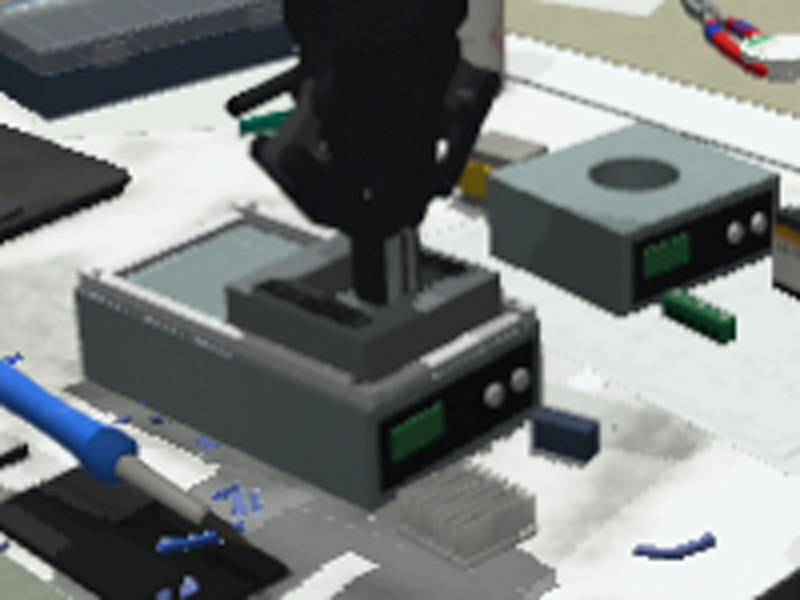

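The cover is back over the well by the near stop, with its front-left corner at (362,345), and nothing else has moved. I'll compare it with the initial picture numerically.

Run:
```python
from fit import *
im=optics.get_image("scene");A=cv2.imread("pics/scene1.png",0);B=cv2.cvtColor(im["color"],cv2.COLOR_RGB2GRAY)
for (x0,y0,x1,y1) in[(213,218,240,238),(240,228,262,246),(213,218,258,246)]:
    s=4;t=cv2.resize(A[y0:y1,x0:x1],None,fx=s,fy=s,interpolation=3);b=cv2.resize(B[y0-8:y1+8,x0-8:x1+8],None,fx=s,fy=s,interpolation=3)
    r=cv2.matchTemplate(b,t,cv2.TM_CCOEFF_NORMED);_,v,_,l=cv2.minMaxLoc(r);print(v,l[0]/s-8,l[1]/s-8)
U=[.56,.2087,.0511]
p=proj(im,T(U,[[-.042,-.081,.07],[-.042,-.071,.07],[-.042,.003,.07]]));print(p, (p-[160,150])*4)
```

```text
0.8392269611358643 0.0 0.0
0.8415898680686951 0.0 0.0
0.7316335439682007 0.0 0.0
[[249.77146108 234.03386408]
 [245.3612444  232.22988694]
 [214.66632263 219.63380449]] [[359.08584434 336.13545632]
 [341.44497759 328.91954776]
 [218.6652905  278.53521795]]
```

```bash
python3 -m crank '[0,-0.3,0,0,0, 0,-0.4,0,0,0, 0,-0.3,0,0,0, 0,0,0,-1,0, 0,0,0,-2,0, 0,0,0,-2,0, 0,0,0,-3,0, 0,0,0,-3,0]' | grep -E "time|pos|ft"
python3 -m crank '[0,0,1,-2,0, 0,1,3,-2,0, 0,2,3,0,0, 0,2,3,0,0, 0,2,3,0,0, 0,2,3,0,0, 0,2,3,0,0, 0,2,3,0,0]'| grep -E "pos|ft"
python3 -m crank '[0,2,3,0,0, 0,2,3,0,0, 0,2,3,0,0, 0,2,2,0,0, 0,1,1,0,0, 0,0,0,0,0, 0,0,0,0,0, 0,0,0,0,0]'| grep -E "pos|ft"
python3 - <<'E'
from h import *
im=optics.get_image("top");A=cv2.imread("pics/top1.png");B=im["color"][:,:,::-1]
c=lambda I:cv2.resize(I[145:265,190:255],None,fx=4.9,fy=4.9,interpolation=4)
cv2.imwrite("pics/e.png",np.hstack([c(A),c(B)]))
x0,y0,x1,y1=206,190,245,225;s=8
t=cv2.resize(A[y0:y1,x0:x1],None,fx=s,fy=s,interpolation=3);b=cv2.resize(B[y0-6:y1+6,x0-6:x1+6],None,fx=s,fy=s,interpolation=3)
_,v,_,l=cv2.minMaxLoc(cv2.matchTemplate(b,t,5));print(v,l[0]/s-6,l[1]/s-6)
d=cv2.absdiff(A,np.ascontiguousarray(B)).max(2)[120:280,150:370]; ys,xs=np.where(d>70);print(len(ys), xs.min()+150 if len(xs) else 0,xs.max()+150 if len(xs) else 0)
E
```

```text
time_s: 18.83
position: [0.5174, 0.2058, 0.1711]
ft_force: [-0.3, -0.3, -0.5]
position: [0.3753, 0.4201, 0.2104]
ft_force: [0.6, 0.9, -0.2]
position: [0.2816, 0.5334, 0.2098]
ft_force: [0.2, -0.1, -0.3]
0.937258780002594 0.0 0.0
0 0 0
```

View pics/e.png

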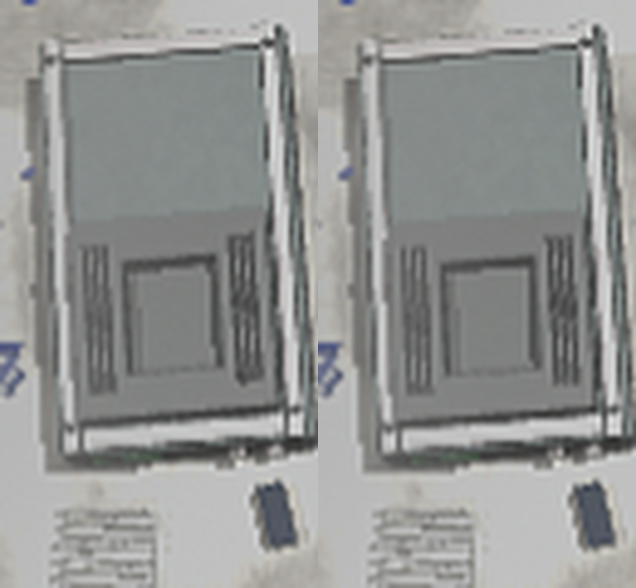

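The before picture (left, pocket at (172,315)) and the after picture (right, pocket at (490,315)) match. The cover is home, the loose parts are unmoved and the arm is clear.

```bash
python3 -c "
from rig import env
print(env.close_job())"
```

```text
the job is handed in; nothing more can be done
None
```

The job is handed in: I slid the cover open, held the reset key at its bottom stop for about 2 s, let it come up, and pushed the cover back home, with the loose parts around the unit unmoved in the pictures and the shorter unit never touched.

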